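# Unlock the blade safe by feel

## Robot

A 7-joint arm with a two-finger parallel gripper is mounted at the origin on a cart in front of the work surface, level with it; the furniture and walls round the work are solid. World frame = base frame: x ahead of the robot, y to its left, z up, the work surface at z = 0. Lengths are in m, angles in rad, forces in N, time in s.
With the tool pointing down it reaches from about 0.425 to 0.875 m from the base axis. Payload 4.7 kg.
Tool frame: the origin (TCP) lies between the finger pads; the fingertips stand 17 mm ahead of it and the grasp point (between the pads) lies 2 mm behind it; z points along the fingers, y is the line along which they close (so a half turn about z gives the same grasp; the last joint's range is limited). The gripper opens to 85 mm and grips with 20 to 120 N. Pads are 22 mm wide; open, the fingers measure 114 mm over their backs; the gripper's body (76 mm by 85 mm) begins 54 mm behind the grasp point. The pads swing forward as they close: fully open they stand 13 mm farther back than shut.
Start: joints at [1.338, 0.321, -0.07, 1.45, 0.023, 1.371, -0.057], TCP at [0.159, -0.63, 0.248] pointing down, gripper open.
Joint ranges: [-2.86, 2.86], [-0.3, 2.09], [-1.38, 1.24], [0.06, 2.45], [-1.56, 4.7], [0.09, 2.05], [-2.69, 2.69]. Speed limits (rad/s): [2.57, 2.57, 3.14, 3.14, 3.14, 3.14, 3.14].

## Interface

Orientations are given as a rotation vector (axis times angle).
In Python, from bench import bot, vision, close_job gives the robot as it stands. The module is installed in compiled form; this text tells all that it offers.
- The arm moves only by the tool step_arm, never from a script. Its argument "steps" is a list of rows, each an object of numbers: "jaw": the opening, from -1 (shut) to 1 (fully open), so that 0 is half open; "x", "y", "z": the shift along the tool's x, y, z in cm; "ax", "ay", "az": the turn, a rotation vector about the tool's x, y, z in degrees. A call has 1 to 12 rows; each row shifts and turns the commanded pose from where the row before left it, along the tool's axes as they then stand; what a row does not reach is not made up. A row lasts 1/10 s, in which the tool goes at most 50 mm and 8.59 degrees, less where a joint would pass 70% of its speed; a pose out of reach is approached as far as the arm can. A call is refused whole if a number of a shift passes 5 or a number of a turn 8.59, either way. A call with a gripper value outside its range is refused whole. The fingers move at their own pace and stop on an object; "grip_force" is the grip in N (left out, the last holds). Time passes only in rows, so rows that do not move let the fingers close. It gives the time, the measured TCP pose, the force, the opening and the grip force at its end, in the units of the state.
- bot.sense(): the state, without advancing time (a new reading comes with each control period).
- vision.camera(name): name is "scene" or "top"; returns (picture, depth): 400x640x3 uint8, red, green, blue; 400x640 float32, m along the optical axis (not along the pixel's ray), 0 where there is no reading.
- vision.calibration(name): a dict with "fx", "fy", "cx", "cy" (pixels), "rvec" (rotation vector, rad) and "tvec" (3), from world to camera coordinates, as OpenCV has them. Camera axes: x right, y down, z forward; pixel columns grow to the right and rows downward; lengths in m; the calibration is good to about 2 mm. A picture is of the moment at which its call begins. calibration takes no time and is no camera call.
- close_job(): hands the job in; it is judged then, once.
The state is a dict: "clock": time; "q": joint angles; "joint_velocities": joint speeds; "joint_efforts": joint torques, N m; "position": TCP position; "eef_rot": TCP orientation; "force": force on the tool from outside, world axes, zero at the start; "wrist_torque": the same for the moment, N m; "opening": finger opening in m; "finger_force": force on a finger pad.
Only numpy, scipy, OpenCV 4.12 (cv2) and the standard library are available. Lean on these libraries where they do the work, as an engineer would, in place of code of your own. Each camera call takes 0.05 s, during which the arm holds its last target. There are 200 camera calls.

## Task

Unlock the steel blade safe on the bench. Its dial scale has slipped, so count from the stop: turn the dial right (clockwise) until you feel it come up softly against its stop, hold it there a moment without forcing it, then turn it left eight marks from the stop, then back right four marks, and slide the bolt knob fully across towards the dial. Let go, and leave the things lying around the safe where they are.

Things in the scene. Friction and masses are not known exactly. Their poses are not given: they have to be found in the camera images.
- safe: grey steel lock box fixed on the bench, 150 x 260 x 75 mm (x, y, z); origin at the centre of its underside, x away from the robot at yaw 0, y along its length to the left, z up. On its lid stand the dial (at its +y end) and the bolt knob (-y end). The works inside have slipped against the dial's scale by up to 0.36 rad either way.
- dial (a joint): dial angle (scale only), rad, growing as it turns left (anticlockwise from above); 0 when the pointer line on its bar grip points to the index line, along the safe's +x. 40 marks a turn, one mark 0.157 rad. Friction 0.04 N m, 0.07 while it drags the wheel inside. Count from first touch of the stop: left 8 marks = +1.257, reached turning left, then right to +0.628, each good to half a mark.
- dial_grip (a point): point on the dial's upright axis, in its bar grip, 34 mm above the safe's lid (109 mm above the bench). The dial disc is 64 mm across, its face 12 mm above the lid; on it stands the bar grip, 44 mm long, 14 mm wide, up to 45 mm above the lid. The bar lies along the safe's x at dial angle 0 and turns with the dial.
- bolt (a joint): travel of the bolt, m: 0 locked, 0.030 fully open; it grows as the knob slides along the safe's +y, towards the dial. Friction about 2 N. With the dial wrong it is blocked after 5 to 12 mm; with the dial right it runs to its end.
- bolt_grip (a point): point in the bolt knob, on its upright centre line, 30 mm above the safe's lid (105 mm above the bench); moves with the bolt. The knob is an upright block 26 mm (safe x) by 14 mm (safe y), top 41 mm above the lid, on a 34 x 30 mm foot, face 7 mm above the lid; 135 mm from the dial's axis when locked.
- stop_block: the dial's sprung stop, hidden in the safe; origin on the dial's axis at lid height; its pose tells nothing of the stop's angle, first touched at an unknown dial angle from -0.36 to 0.36. Past first touch the torque grows by 1.5 N m per rad; over 0.3 N m (15 N at the lug, 20 mm from the axis) harms it. If the left turn overshoots, go back right to the stop and count again.
- wood_block: bystander: loose wooden block 45 x 75 x 30 mm beyond the bolt end of the safe; origin at the centre of its underside
- jar_lid: bystander: loose brass-coloured jar lid 73 mm across, 13 mm high, off the bolt end of the safe; origin at the centre of its underside
- peg: bystander: loose wooden clothes peg 15 x 72 x 12 mm in front of the safe; origin at the centre of its underside

How it is judged:
On the way, in this order (a step that is already met when the one before it is completed fails the run):
1. the dial is turned right until it presses on its stop (over 1.5 N at the lug) (contact force between stop_block and anything else above 1.5 N), for 0.1 s.
2. after the left and right turns the bolt is slid fully across (value of joint bolt above 0.026 m), for 0.2 s.
At the end, for the whole second after the job is handed in: The bolt stands at least 26 mm of its 30 mm across towards the dial, and is at rest (value of joint bolt above 0.026 m and velocity of joint bolt between -0.01 and 0.01 m/s); the robot touches nothing.
It fails at once if the dial is forced against its stop (over 15 N at the lug, 0.3 N m) (contact force between stop_block and anything else above 15 N).
It fails at once if the wooden block beside the safe is moved by over 30 mm (distance of wood_block from where it was at the start of the episode above 0.03 m).
It fails at once if the jar lid beside the safe is moved by over 30 mm (distance of jar_lid from where it was at the start of the episode above 0.03 m).
It fails at once if the clothes peg beside the safe is moved by over 30 mm (distance of peg from where it was at the start of the episode above 0.03 m).
It also fails if it takes over 72 s, if anything falls off the work surface, if the arm or the gripper's body presses on something with over 40 N, if the wrist force passes 120 N, or if a joint passes its speed limit or range.

## Working session

There is one attempt and no reset: what is moved stays moved. The work goes in short steps, Python scripts to look and compute and a tool call to move; the robot and the scene stay as the last step left them, time stands still between calls to the robot, and variables do not carry over. Pictures are saved under pics/ and viewed, at most 10 in all, crops included, and the job is handed in when it is done.

Besides the shell and the picture viewer there is one more tool, called by a JSON object that holds its "method" and its "body", one argument or row to a line. step_arm: Moves the arm, as the interface text tells. Its arguments: {"type":"object","properties":{"steps":{"type":"array"},"grip_force":{"type":"number"}},"required":["steps"]}

```bash
mkdir -p pics; python3 - <<'E'
from bench import bot,vision
import cv2,numpy as np
for n in("scene","top"):
    p,d=vision.camera(n); cv2.imwrite(f"pics/{n}0.png",p[:,:,::-1]); np.savez(f"pics/{n}0.npz",p=p,d=d)
    c=vision.calibration(n); print(n,c)
s=bot.sense(); print({k:np.round(v,3) for k,v in s.items()})
E
```

```text
scene {'fx': 460.0595824319827, 'fy': 460.0595824319827, 'cx': 324.19293673279594, 'cy': 192.7116680899308, 'rvec': array([ 1.03580477, -2.39240406,  1.09005184]), 'tvec': array([0.28448569, 0.36821327, 0.58344449])}
top {'fx': 372.15330894923306, 'fy': 372.15330894923306, 'cx': 326.134159953392, 'cy': 197.0272384081752, 'rvec': array([ 2.19137914, -2.13491139,  0.13246501]), 'tvec': array([-0.08699482,  0.50731016,  0.87335584])}
{'clock': np.float64(0.1), 'q': array([ 1.338,  0.322, -0.07 ,  1.452,  0.023,  1.371, -0.057]), 'joint_velocities': array([ 0.   , -0.003,  0.001, -0.004,  0.   ,  0.001,  0.001]), 'joint_efforts': array([-0.0000e+00, -4.9488e+01, -3.8400e-01, -3.1521e+01,  1.3000e-02,
        7.0000e-03,  0.0000e+00]), 'position': array([ 0.159, -0.63 ,  0.247]), 'eef_rot': array([-3.116, -0.387,  0.   ]), 'force': array([-0.586, -0.284, -0.754]), 'wrist_torque': array([-0.003,  0.018,  0.005]), 'finger_force': np.float64(0.0), 'opening': np.float64(0.086)}
```

View pics/top0.png

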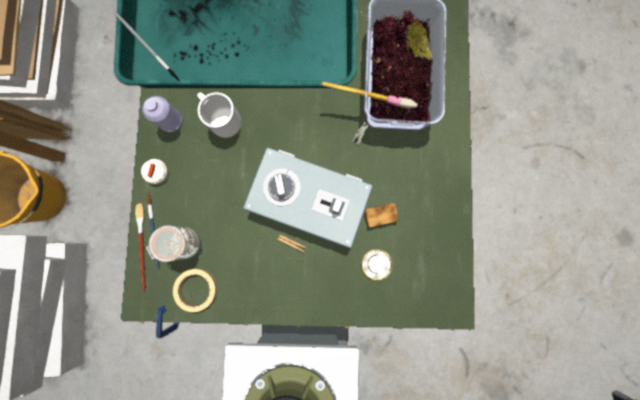

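View pics/scene0.png

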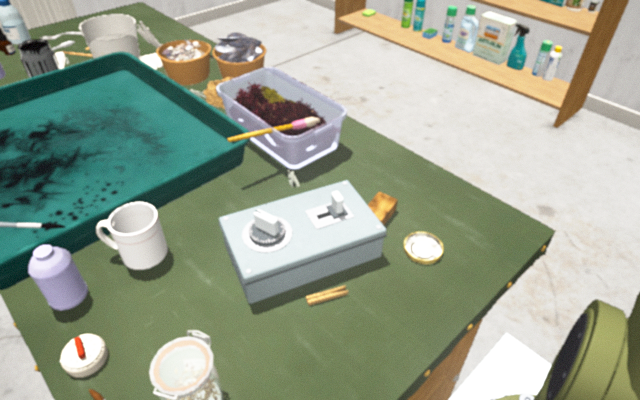

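The top view shows the safe lid with corners at about (268,150), (371,184), (350,245) and (247,208), the dial at (281,187) and the bolt knob at (335,207). The wood block is at (381,215), the jar lid at (377,264) and the peg at (291,243). The scene view shows the same layout, with nothing above the safe.

```bash
cat > h.py <<'E'
import cv2,numpy as np
from bench import bot,vision
def ray(n,uv,z):
    c=vision.calibration(n);R=cv2.Rodrigues(c["rvec"])[0];C=-R.T@c["tvec"]
    uv=np.atleast_2d(uv).astype(float)
    d=np.c_[(uv[:,0]-c["cx"])/c["fx"],(uv[:,1]-c["cy"])/c["fy"],np.ones(len(uv))]@R
    return C+d*((z-C[2])/d[:,2])[:,None]
def proj(n,P):
    c=vision.calibration(n);K=np.array([[c["fx"],0,c["cx"]],[0,c["fy"],c["cy"]],[0,0,1]])
    return cv2.projectPoints(np.atleast_2d(P).astype(float),c["rvec"],c["tvec"],K,None)[0][:,0]
def cloud(n,d):
    c=vision.calibration(n);R=cv2.Rodrigues(c["rvec"])[0]
    v,u=np.mgrid[:400,:640]
    P=np.dstack([(u-c["cx"])/c["fx"]*d,(v-c["cy"])/c["fy"]*d,d]).reshape(-1,3)
    return ((P-c["tvec"])@R).reshape(400,640,3)
E
python3 - <<'E'
from h import *
np.set_printoptions(precision=4,suppress=True)
for n,box in(("top",(235,140,385,255)),("scene",(215,180,390,300))):
    f=np.load(f"pics/{n}0.npz");P=cloud(n,f["d"]);a,b,c,d=box
    Q=P[b:d,a:c].reshape(-1,3)
    lid=Q[(Q[:,2]>.068)&(Q[:,2]<.084)]
    r=cv2.minAreaRect(lid[:,:2].astype(np.float32)); print(n,"lid",r,np.median(lid[:,2]))
    hi=Q[(Q[:,2]>.104)&(Q[:,2]<.13)]
    ctr=np.array(r[0]); 
    # split by k-means
    _,l,cc=cv2.kmeans(hi[:,:2].astype(np.float32),2,None,(3,50,1e-5),5,0)
    for i in(0,1):
        h=hi[l[:,0]==i]; print(len(h),cc[i],np.median(h[:,2]),cv2.minAreaRect(h[:,:2].astype(np.float32)))
    f_=f["p"][b:d,a:c]; 
    cv2.imwrite(f"pics/{n}crop.png",cv2.resize(f_[:,:,::-1],None,fx=4.5,fy=4.5,interpolation=cv2.INTER_CUBIC))
E
```

```text
top lid ((0.503831148147583, -0.03182198107242584), (0.2641889452934265, 0.15418563783168793), 71.51116180419922) 0.07512938068613406
138 [0.5235 0.029 ] 0.11901449826481514 ((0.524172306060791, 0.029718803241848946), (0.044039659202098846, 0.014289856888353825), 13.45835018157959)
76 [ 0.4811 -0.0979] 0.1153487802206126 ((0.4814089238643646, -0.09809890389442444), (0.013863659463822842, 0.02576007880270481), 72.56143188476562)
scene lid ((0.5047754049301147, -0.029741957783699036), (0.263680100440979, 0.15633825957775116), 71.40479278564453) 0.07456345468525505
283 [0.5224 0.0337] 0.11758743609453545 ((0.5246405601501465, 0.03206256777048111), (0.044211938977241516, 0.015119665302336216), 12.398358345031738)
119 [ 0.4801 -0.0938] 0.11404344520164604 ((0.48201823234558105, -0.0963066965341568), (0.015209398232400417, 0.02685154601931572), 69.34284210205078)
```

View pics/topcrop.png

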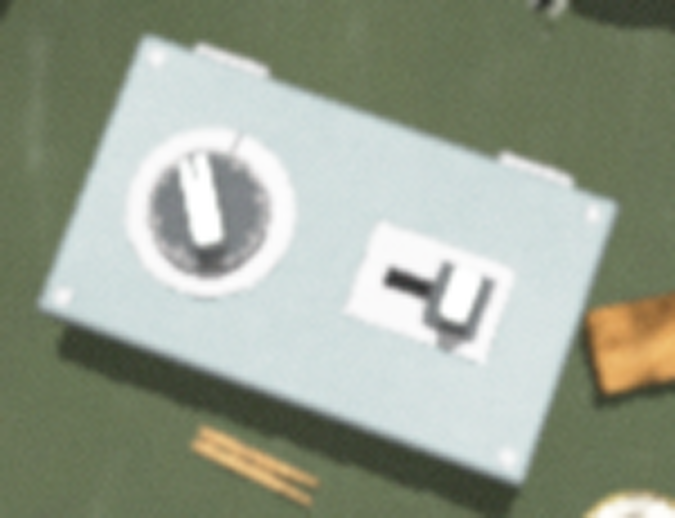

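The crop shows the dial's index line up-right at crop pixel (240,140). The pointer end of the bar is up-left at (190,165), so the dial is at about +0.55 rad. The bolt knob is at the right end of its slot at (460,290). The safe's yaw is about -18.4°, and the tool's x axis (yaw 14.2°) already lies along the bar.

{"method": "step_arm", "body": {
  "steps": [
    {"x": 4, "y": -2, "jaw": 1},
    {"x": 4, "y": -2, "jaw": 1},
    {"x": 4, "y": -2, "jaw": 1},
    {"x": 4, "y": -2, "jaw": 1},
    {"x": 4, "y": -2, "jaw": 1},
    {"x": 4, "y": -2, "jaw": 1},
    {"x": 4, "y": -2, "jaw": 1},
    {"x": 4, "y": -2, "jaw": 1},
    {"x": 1, "y": -4, "jaw": 1},
    {"x": 1, "y": -4, "jaw": 1},
    {"x": 1, "y": -4, "jaw": 1},
    {"x": 1, "y": -4, "jaw": 1}
  ]
}}

```text
schema error: expected keys jaw, x, y, z, ax, ay, az
```

{"method": "step_arm", "body": {
  "steps": [
    {"x": 2.6, "y": -3.8, "jaw": 0.2},
    {"x": 2.6, "y": -3.8, "jaw": 0.2},
    {"x": 2.6, "y": -3.8, "jaw": 0.2},
    {"x": 2.6, "y": -3.8, "jaw": 0.2},
    {"x": 2.6, "y": -3.8, "jaw": 0.2},
    {"x": 2.6, "y": -3.8, "jaw": 0.2},
    {"jaw": 0.2},
    {"jaw": 0.2},
    {"jaw": 0.2}
  ]
}}

```text
schema error: expected keys jaw, x, y, z, ax, ay, az
```

```bash
cat >> h.py <<'E'
from scipy.spatial.transform import Rotation as Ro
def st(tgt=None):
    s=bot.sense();R=Ro.from_rotvec(s["eef_rot"]).as_matrix()
    print("t",round(s["clock"],2),"p",np.round(s["position"],4),"yaw",round(np.degrees(np.arctan2(R[1,0],R[0,0])),2),"zax",np.round(R[:,2],3),"F",np.round(s["force"],2),"T",np.round(s["wrist_torque"],3),"op",round(float(s["opening"]),4),"ff",round(float(s["finger_force"]),1),"q7",round(s["q"][6],2))
    if tgt is not None: print("tool-axis shift cm",np.round(R.T@(np.array(tgt)-s["position"])*100,2))
E
python3 -c "
from h import *
st([.5244,.0309,.110])"
```

```text
t 0.1 p [ 0.1586 -0.6299  0.2473] yaw 14.14 zax [-0.001  0.002 -1.   ] F [-0.59 -0.28 -0.75] T [-0.003  0.018  0.005] op 0.0855 ff 0.0 q7 -0.06
tool-axis shift cm [ 51.62 -55.11  13.82]
```

{"method": "step_arm", "body": {
  "steps": [
    {"jaw": 1, "x": 4, "y": -2, "z": 0, "ax": 0, "ay": 0, "az": 0},
    {"jaw": 1, "x": 4, "y": -2, "z": 0, "ax": 0, "ay": 0, "az": 0},
    {"jaw": 1, "x": 4, "y": -2, "z": 0, "ax": 0, "ay": 0, "az": 0},
    {"jaw": 1, "x": 4, "y": -2, "z": 0, "ax": 0, "ay": 0, "az": 0},
    {"jaw": 1, "x": 4, "y": -2, "z": 0, "ax": 0, "ay": 0, "az": 0},
    {"jaw": 1, "x": 4, "y": -2, "z": 0, "ax": 0, "ay": 0, "az": 0},
    {"jaw": 1, "x": 4, "y": -2, "z": 0, "ax": 0, "ay": 0, "az": 0},
    {"jaw": 1, "x": 4, "y": -2, "z": 0, "ax": 0, "ay": 0, "az": 0},
    {"jaw": 1, "x": 1, "y": -4, "z": 0, "ax": 0, "ay": 0, "az": 0},
    {"jaw": 1, "x": 1, "y": -4, "z": 0, "ax": 0, "ay": 0, "az": 0},
    {"jaw": 1, "x": 1, "y": -4, "z": 0, "ax": 0, "ay": 0, "az": 0},
    {"jaw": 1, "x": 1, "y": -4, "z": 0, "ax": 0, "ay": 0, "az": 0}
  ]
}}

```text
clock: 1.3
position: [0.4293, -0.2302, 0.2478]
eef_rot: [-3.117, -0.387, 0.001]
force: [1.5, 0.6, -0.5]
opening: 0.0858
finger_force: 0.0
```

{"method": "step_arm", "body": {
  "steps": [
    {"jaw": 0.2, "x": 2.6, "y": -3.8, "z": 0, "ax": 0, "ay": 0, "az": 0},
    {"jaw": 0.2, "x": 2.6, "y": -3.8, "z": 0, "ax": 0, "ay": 0, "az": 0},
    {"jaw": 0.2, "x": 2.6, "y": -3.8, "z": 0, "ax": 0, "ay": 0, "az": 0},
    {"jaw": 0.2, "x": 2.6, "y": -3.8, "z": 0, "ax": 0, "ay": 0, "az": 0},
    {"jaw": 0.2, "x": 2.6, "y": -3.8, "z": 0, "ax": 0, "ay": 0, "az": 0},
    {"jaw": 0.2, "x": 2.6, "y": -3.8, "z": 0, "ax": 0, "ay": 0, "az": 0},
    {"jaw": 0.2, "x": 0, "y": 0, "z": 0, "ax": 0, "ay": 0, "az": 0},
    {"jaw": 0.2, "x": 0, "y": 0, "z": 0, "ax": 0, "ay": 0, "az": 0},
    {"jaw": 0.2, "x": 0, "y": 0, "z": 0, "ax": 0, "ay": 0, "az": 0}
  ]
}}

```text
clock: 2.2
position: [0.5249, 0.0257, 0.2478]
eef_rot: [3.117, 0.384, -0.002]
force: [-0.6, 0.5, -0.4]
opening: 0.0513
finger_force: 0.0
```

```bash
python3 -c "
from h import *
st([.5244,.0309,.110])"
```

```text
t 2.2 p [0.5249 0.0257 0.2478] yaw 14.05 zax [-0.001 -0.001 -1.   ] F [-0.61  0.47 -0.4 ] T [-0.012  0.046  0.008] op 0.0513 ff 0.0 q7 -1.47
tool-axis shift cm [ 0.1  -0.52 13.78]
```

{"method": "step_arm", "body": {
  "steps": [
    {"jaw": 0.2, "x": 0.1, "y": -0.5, "z": 0, "ax": 0, "ay": 0, "az": 1},
    {"jaw": 0.2, "x": 0, "y": 0, "z": 3, "ax": 0, "ay": 0, "az": 0},
    {"jaw": 0.2, "x": 0, "y": 0, "z": 3, "ax": 0, "ay": 0, "az": 0},
    {"jaw": 0.2, "x": 0, "y": 0, "z": 2.8, "ax": 0, "ay": 0, "az": 0},
    {"jaw": 0.2, "x": 0, "y": 0, "z": 0, "ax": 0, "ay": 0, "az": 0},
    {"jaw": 0.2, "x": 0, "y": 0, "z": 0, "ax": 0, "ay": 0, "az": 0}
  ]
}}

```text
clock: 2.8
position: [0.5249, 0.0316, 0.1607]
eef_rot: [-3.121, -0.357, 0.001]
force: [0.1, -0.1, -0.4]
opening: 0.0511
finger_force: 0.0
```

```bash
python3 - <<'E'
from h import *
st([.5244,.0309,.110])
out=[]
for n,(a,b,c,d) in (("top",(235,140,385,255)),("scene",(215,150,385,280))):
    p,_=vision.camera(n); out.append(cv2.resize(p[b:d,a:c,::-1],(390,300),interpolation=cv2.INTER_CUBIC))
cv2.imwrite("pics/above.png",np.hstack(out))
E
```

```text
t 2.8 p [0.5249 0.0316 0.1607] yaw 13.05 zax [-0. -0. -1.] F [ 0.12 -0.07 -0.36] T [-0.046  0.046  0.002] op 0.0511 ff 0.0 q7 -1.55
tool-axis shift cm [-0.07  0.06  5.07]
```

View pics/above.png

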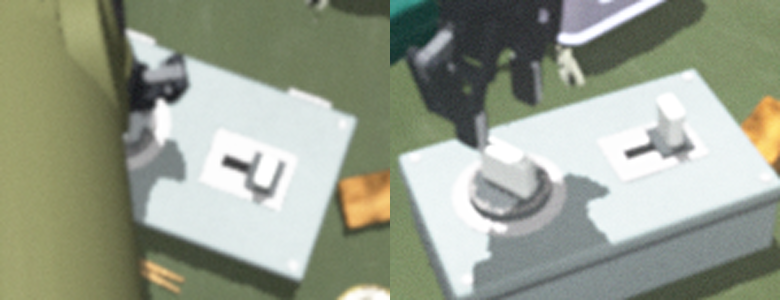

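In the scene half (right), the open fingers at (470,140) and (525,95) straddle the line above the bar at (508,165). The arm hides the dial in the top half. I'll lower and grip.

{"method": "step_arm", "body": {
  "steps": [
    {"jaw": 0.2, "x": -0.1, "y": 0.1, "z": 2.5, "ax": 0, "ay": 0, "az": 0},
    {"jaw": 0.2, "x": 0, "y": 0, "z": 1.6, "ax": 0, "ay": 0, "az": 0},
    {"jaw": 0.2, "x": 0, "y": 0, "z": 1.0, "ax": 0, "ay": 0, "az": 0},
    {"jaw": 0.2, "x": 0, "y": 0, "z": 0, "ax": 0, "ay": 0, "az": 0},
    {"jaw": 0.2, "x": 0, "y": 0, "z": 0, "ax": 0, "ay": 0, "az": 0}
  ]
}}

```text
clock: 3.4
position: [0.5251, 0.0311, 0.1104]
eef_rot: [3.121, 0.359, 0.002]
force: [0.6, 0.2, 0.2]
opening: 0.0512
finger_force: 0.0
```

{"method": "step_arm", "body": {
  "grip_force": 25,
  "steps": [
    {"jaw": -0.3, "x": 0, "y": 0, "z": 0, "ax": 0, "ay": 0, "az": 0},
    {"jaw": -0.5, "x": 0, "y": 0, "z": 0, "ax": 0, "ay": 0, "az": 0},
    {"jaw": -1, "x": 0, "y": 0, "z": 0, "ax": 0, "ay": 0, "az": 0},
    {"jaw": -1, "x": 0, "y": 0, "z": 0, "ax": 0, "ay": 0, "az": 0},
    {"jaw": -1, "x": 0, "y": 0, "z": 0, "ax": 0, "ay": 0, "az": 0},
    {"jaw": -1, "x": 0, "y": 0, "z": 0, "ax": 0, "ay": 0, "az": 0},
    {"jaw": -1, "x": 0, "y": 0, "z": 0, "ax": 0, "ay": 0, "az": 0}
  ]
}}

```text
clock: 4.1
position: [0.5248, 0.0308, 0.1101]
eef_rot: [3.12, 0.359, 0.002]
force: [-0.7, -2.0, 5.6]
opening: 0.0134
finger_force: 28.6
```

```bash
python3 -c "
from h import *
st([.5244,.0309,.110])"
```

```text
t 4.1 p [0.5248 0.0308 0.1101] yaw 13.13 zax [ 0.001 -0.001 -1.   ] F [-0.75 -1.98  5.61] T [-0.174  0.19  -0.043] op 0.0134 ff 28.6 q7 -1.58
tool-axis shift cm [-0.04 -0.02  0.01]
```

{"method": "step_arm", "body": {
  "steps": [
    {"jaw": -1, "x": 0, "y": 0, "z": 0, "ax": 0, "ay": 0, "az": 2},
    {"jaw": -1, "x": 0, "y": 0, "z": 0, "ax": 0, "ay": 0, "az": 2},
    {"jaw": -1, "x": 0, "y": 0, "z": 0, "ax": 0, "ay": 0, "az": 2},
    {"jaw": -1, "x": 0, "y": 0, "z": 0, "ax": 0, "ay": 0, "az": 2},
    {"jaw": -1, "x": 0, "y": 0, "z": 0, "ax": 0, "ay": 0, "az": 0}
  ]
}}

```text
clock: 4.6
position: [0.5248, 0.0309, 0.1101]
eef_rot: [3.138, 0.139, 0.002]
force: [-1.5, 0.1, 4.5]
opening: 0.0137
finger_force: 28.6
```

```bash
python3 -c "
from h import *
st()"
```

```text
t 4.6 p [0.5248 0.0309 0.1101] yaw 5.09 zax [ 0.001 -0.    -1.   ] F [-1.46  0.14  4.55] T [-0.116  0.176 -0.013] op 0.0137 ff 28.6 q7 -1.72
```

{"method": "step_arm", "body": {
  "steps": [
    {"jaw": -1, "x": 0, "y": 0, "z": 0, "ax": 0, "ay": 0, "az": 1},
    {"jaw": -1, "x": 0, "y": 0, "z": 0, "ax": 0, "ay": 0, "az": 1}
  ]
}}

```text
clock: 4.8
position: [0.5248, 0.0309, 0.11]
eef_rot: [3.14, 0.085, 0.002]
force: [-1.3, -1.1, 6.1]
opening: 0.0135
finger_force: 28.7
```

```bash
python3 -c "
from h import *
st()"
```

```text
t 4.8 p [0.5248 0.0309 0.11  ] yaw 3.1 zax [ 0.001 -0.    -1.   ] F [-1.33 -1.12  6.12] T [-0.129  0.158  0.01 ] op 0.0135 ff 28.7 q7 -1.75
```

{"method": "step_arm", "body": {
  "steps": [
    {"jaw": -1, "x": 0, "y": 0, "z": 0, "ax": 0, "ay": 0, "az": 1},
    {"jaw": -1, "x": 0, "y": 0, "z": 0, "ax": 0, "ay": 0, "az": 1}
  ]
}}

```text
clock: 5.0
position: [0.5248, 0.031, 0.1101]
eef_rot: [3.141, 0.03, 0.002]
force: [-0.6, -1.1, 5.6]
opening: 0.0136
finger_force: 28.7
```

```bash
python3 -c "
from h import *
st()"
```

```text
t 5.0 p [0.5248 0.031  0.1101] yaw 1.1 zax [ 0.001 -0.    -1.   ] F [-0.64 -1.12  5.64] T [-0.126  0.204  0.042] op 0.0136 ff 28.7 q7 -1.79
```

{"method": "step_arm", "body": {
  "steps": [
    {"jaw": -1, "x": 0, "y": 0, "z": 0, "ax": 0, "ay": 0, "az": 1},
    {"jaw": -1, "x": 0, "y": 0, "z": 0, "ax": 0, "ay": 0, "az": 1}
  ]
}}

```text
clock: 5.2
position: [0.5248, 0.0309, 0.1101]
eef_rot: [3.141, -0.025, 0.002]
force: [-1.3, 0.2, 5.7]
opening: 0.0137
finger_force: 28.7
```

```bash
python3 -c "
from h import *
st()"
```

```text
t 5.2 p [0.5248 0.0309 0.1101] yaw -0.9 zax [ 0.001 -0.    -1.   ] F [-1.3   0.17  5.7 ] T [-0.157  0.161  0.03 ] op 0.0137 ff 28.7 q7 -1.82
```

{"method": "step_arm", "body": {
  "steps": [
    {"jaw": -1, "x": 0, "y": 0, "z": 0, "ax": 0, "ay": 0, "az": 1}
  ]
}}

```text
clock: 5.3
position: [0.5248, 0.031, 0.1101]
eef_rot: [3.141, -0.052, 0.002]
force: [-1.2, -0.9, 5.6]
opening: 0.0133
finger_force: 28.7
```

```bash
python3 -c "
from h import *
st()"
```

```text
t 5.3 p [0.5248 0.031  0.1101] yaw -1.89 zax [ 0.001 -0.    -1.   ] F [-1.24 -0.95  5.64] T [-0.135  0.14   0.09 ] op 0.0133 ff 28.7 q7 -1.84
```

{"method": "step_arm", "body": {
  "steps": [
    {"jaw": -1, "x": 0, "y": 0, "z": 0, "ax": 0, "ay": 0, "az": 1}
  ]
}}

```text
clock: 5.4
position: [0.5248, 0.031, 0.1101]
eef_rot: [3.14, -0.079, 0.002]
force: [-1.3, -1.4, 5.7]
opening: 0.0134
finger_force: 28.7
```

```bash
python3 -c "
from h import *
st()"
```

```text
t 5.4 p [0.5248 0.031  0.1101] yaw -2.89 zax [ 0.001 -0.    -1.   ] F [-1.33 -1.42  5.69] T [-0.118  0.233  0.001] op 0.0134 ff 28.7 q7 -1.85
```

```bash
cat >> h.py <<'E'
def avg(n=8):
    t=[];e=[];ys=[]
    for i in range(n):
        vision.camera("top");s=bot.sense();t.append(s["wrist_torque"][2]);e.append(s["joint_efforts"][6])
        R=Ro.from_rotvec(s["eef_rot"]).as_matrix();ys.append(np.degrees(np.arctan2(R[1,0],R[0,0])))
    print("t",round(s["clock"],2),"yaw %.2f Tz %.4f sd %.4f eff7 %.4f sd %.4f"%(np.mean(ys),np.mean(t),np.std(t),np.mean(e),np.std(e)),"F",np.round(s["force"],1))
E
python3 -c "
from h import *
avg()"
```

```text
t 5.8 yaw -2.88 Tz -0.0425 sd 0.0164 eff7 0.0165 sd 0.0338 F [-0.2 -1.   4.5]
```

{"method": "step_arm", "body": {
  "steps": [
    {"jaw": -1, "x": 0, "y": 0, "z": 0, "ax": 0, "ay": 0, "az": 1},
    {"jaw": -1, "x": 0, "y": 0, "z": 0, "ax": 0, "ay": 0, "az": 1}
  ]
}}

```text
clock: 6.0
position: [0.5248, 0.031, 0.1101]
eef_rot: [3.138, -0.134, 0.002]
force: [-0.2, -1.1, 5.2]
opening: 0.0132
finger_force: 28.7
```

```bash
python3 -c "
from h import *
avg()"
```

```text
t 6.4 yaw -4.88 Tz -0.0402 sd 0.0273 eff7 0.0166 sd 0.0339 F [-0.8 -1.2  5.5]
```

{"method": "step_arm", "body": {
  "steps": [
    {"jaw": -1, "x": 0, "y": 0, "z": 0, "ax": 0, "ay": 0, "az": 1},
    {"jaw": -1, "x": 0, "y": 0, "z": 0, "ax": 0, "ay": 0, "az": 1}
  ]
}}

```text
clock: 6.6
position: [0.5248, 0.0311, 0.1101]
eef_rot: [3.136, -0.189, 0.002]
force: [-1.6, -1.2, 6.0]
opening: 0.0133
finger_force: 28.7
```

```bash
python3 -c "
from h import *
avg(5)"
```

```text
t 6.85 yaw -6.89 Tz -0.0332 sd 0.0196 eff7 0.0026 sd 0.0363 F [-0.9 -0.4  6. ]
```

{"method": "step_arm", "body": {
  "steps": [
    {"jaw": -1, "x": 0, "y": 0, "z": 0, "ax": 0, "ay": 0, "az": 1},
    {"jaw": -1, "x": 0, "y": 0, "z": 0, "ax": 0, "ay": 0, "az": 1}
  ]
}}

```text
clock: 7.05
position: [0.5248, 0.0311, 0.1101]
eef_rot: [3.132, -0.243, 0.002]
force: [-1.2, -0.8, 5.7]
opening: 0.0134
finger_force: 28.7
```

```bash
python3 -c "
from h import *
avg(5)"
```

```text
t 7.3 yaw -8.88 Tz -0.0330 sd 0.0144 eff7 0.0026 sd 0.0363 F [-0.2 -0.6  6.7]
```

{"method": "step_arm", "body": {
  "steps": [
    {"jaw": -1, "x": 0, "y": 0, "z": 0, "ax": 0, "ay": 0, "az": 1},
    {"jaw": -1, "x": 0, "y": 0, "z": 0, "ax": 0, "ay": 0, "az": 1}
  ]
}}

```text
clock: 7.5
position: [0.5248, 0.031, 0.1101]
eef_rot: [3.127, -0.298, 0.002]
force: [-0.7, -0.7, 5.3]
opening: 0.0131
finger_force: 28.7
```

```bash
python3 -c "
from h import *
avg(5)"
```

```text
t 7.75 yaw -10.88 Tz -0.0089 sd 0.0199 eff7 0.0026 sd 0.0363 F [-0.9  0.1  6. ]
```

{"method": "step_arm", "body": {
  "steps": [
    {"jaw": -1, "x": 0, "y": 0, "z": 0, "ax": 0, "ay": 0, "az": 1},
    {"jaw": -1, "x": 0, "y": 0, "z": 0, "ax": 0, "ay": 0, "az": 0.5}
  ]
}}

```text
clock: 7.95
position: [0.5248, 0.0311, 0.1101]
eef_rot: [3.123, -0.339, 0.002]
force: [-1.0, 0.1, 5.9]
opening: 0.0131
finger_force: 28.7
```

```bash
python3 -c "
from h import *
avg(6)"
```

```text
t 8.25 yaw -12.37 Tz -0.0308 sd 0.0413 eff7 0.0030 sd 0.0275 F [-0.6 -0.7  5.4]
```

{"method": "step_arm", "body": {
  "steps": [
    {"jaw": -1, "x": 0, "y": 0, "z": 0, "ax": 0, "ay": 0, "az": 1},
    {"jaw": -1, "x": 0, "y": 0, "z": 0, "ax": 0, "ay": 0, "az": 0.5}
  ]
}}

```text
clock: 8.45
position: [0.5248, 0.0311, 0.1101]
eef_rot: [3.118, -0.379, 0.002]
force: [-0.9, -0.4, 5.2]
opening: 0.0135
finger_force: 28.7
```

```bash
python3 -c "
from h import *
avg(6)"
```

```text
t 8.75 yaw -13.86 Tz 0.0022 sd 0.0190 eff7 -0.0136 sd 0.0275 F [-0.8 -0.1  4.8]
```

{"method": "step_arm", "body": {
  "steps": [
    {"jaw": -1, "x": 0, "y": 0, "z": 0, "ax": 0, "ay": 0, "az": 1},
    {"jaw": -1, "x": 0, "y": 0, "z": 0, "ax": 0, "ay": 0, "az": 1}
  ]
}}

```text
clock: 8.95
position: [0.5248, 0.0311, 0.1101]
eef_rot: [3.111, -0.434, 0.002]
force: [-0.5, -0.3, 5.8]
opening: 0.0135
finger_force: 28.7
```

```bash
python3 -c "
from h import *
avg(8)"
```

```text
t 9.35 yaw -15.86 Tz 0.0146 sd 0.0281 eff7 -0.0447 sd 0.0337 F [-0.6  0.1  5.8]
```

{"method": "step_arm", "body": {
  "steps": [
    {"jaw": -1, "x": 0, "y": 0, "z": 0, "ax": 0, "ay": 0, "az": 1},
    {"jaw": -1, "x": 0, "y": 0, "z": 0, "ax": 0, "ay": 0, "az": 1}
  ]
}}

```text
clock: 9.55
position: [0.5248, 0.0312, 0.1101]
eef_rot: [3.103, -0.488, 0.002]
force: [-1.7, -0.7, 4.5]
opening: 0.0134
finger_force: 28.8
```

```bash
python3 -c "
from h import *
avg(8)"
```

```text
t 9.95 yaw -17.85 Tz 0.0575 sd 0.0211 eff7 -0.0836 sd 0.0340 F [-1.4  0.3  6.2]
```

{"method": "step_arm", "body": {
  "steps": [
    {"jaw": -1, "x": 0, "y": 0, "z": 0, "ax": 0, "ay": 0, "az": 1},
    {"jaw": -1, "x": 0, "y": 0, "z": 0, "ax": 0, "ay": 0, "az": 1}
  ]
}}

```text
clock: 10.15
position: [0.5248, 0.0312, 0.1101]
eef_rot: [3.094, -0.542, 0.002]
force: [-0.0, -0.2, 5.5]
opening: 0.0137
finger_force: 28.9
```

```bash
python3 -c "
from h import *
avg(12)"
```

```text
t 10.75 yaw -19.84 Tz 0.1082 sd 0.0349 eff7 -0.1153 sd 0.0301 F [-0.5 -0.3  5. ]
```

The torque now rises steadily from a touch at about yaw -13°, and the stop is being pressed with about 0.13 N m (6–7 N at the lug). It has been held long enough. Next I'll turn left to about yaw 60° (touch + 72°, plus a little for lag).

{"method": "step_arm", "body": {
  "steps": [
    {"jaw": -1, "x": 0, "y": 0, "z": 0, "ax": 0, "ay": 0, "az": -4},
    {"jaw": -1, "x": 0, "y": 0, "z": 0, "ax": 0, "ay": 0, "az": -5},
    {"jaw": -1, "x": 0, "y": 0, "z": 0, "ax": 0, "ay": 0, "az": -5},
    {"jaw": -1, "x": 0, "y": 0, "z": 0, "ax": 0, "ay": 0, "az": -5},
    {"jaw": -1, "x": 0, "y": 0, "z": 0, "ax": 0, "ay": 0, "az": -5},
    {"jaw": -1, "x": 0, "y": 0, "z": 0, "ax": 0, "ay": 0, "az": -5},
    {"jaw": -1, "x": 0, "y": 0, "z": 0, "ax": 0, "ay": 0, "az": -5},
    {"jaw": -1, "x": 0, "y": 0, "z": 0, "ax": 0, "ay": 0, "az": -5},
    {"jaw": -1, "x": 0, "y": 0, "z": 0, "ax": 0, "ay": 0, "az": -5},
    {"jaw": -1, "x": 0, "y": 0, "z": 0, "ax": 0, "ay": 0, "az": -5},
    {"jaw": -1, "x": 0, "y": 0, "z": 0, "ax": 0, "ay": 0, "az": -5},
    {"jaw": -1, "x": 0, "y": 0, "z": 0, "ax": 0, "ay": 0, "az": -5}
  ]
}}

```text
clock: 11.95
position: [0.5249, 0.0305, 0.1101]
eef_rot: [2.957, 1.056, 0.002]
force: [-0.7, -1.5, 6.2]
opening: 0.0137
finger_force: 28.6
```

```bash
python3 -c "
from h import *
st()"
```

```text
t 11.95 p [0.5249 0.0305 0.1101] yaw 39.31 zax [ 0.001 -0.001 -1.   ] F [-0.74 -1.47  6.23] T [-0.305  0.13  -0.038] op 0.0137 ff 28.6 q7 -1.14
```

{"method": "step_arm", "body": {
  "steps": [
    {"jaw": -1, "x": 0, "y": 0, "z": 0, "ax": 0, "ay": 0, "az": -5},
    {"jaw": -1, "x": 0, "y": 0, "z": 0, "ax": 0, "ay": 0, "az": -5},
    {"jaw": -1, "x": 0, "y": 0, "z": 0, "ax": 0, "ay": 0, "az": -4},
    {"jaw": -1, "x": 0, "y": 0, "z": 0, "ax": 0, "ay": 0, "az": -3},
    {"jaw": -1, "x": 0, "y": 0, "z": 0, "ax": 0, "ay": 0, "az": -2},
    {"jaw": -1, "x": 0, "y": 0, "z": 0, "ax": 0, "ay": 0, "az": -1},
    {"jaw": -1, "x": 0, "y": 0, "z": 0, "ax": 0, "ay": 0, "az": -1},
    {"jaw": -1, "x": 0, "y": 0, "z": 0, "ax": 0, "ay": 0, "az": 0}
  ]
}}

```text
clock: 12.75
position: [0.5251, 0.0304, 0.1101]
eef_rot: [2.718, 1.573, 0.002]
force: [0.6, -1.1, 6.5]
opening: 0.0131
finger_force: 28.6
```

```bash
python3 -c "
from h import *
avg(4)"
```

```text
t 12.95 yaw 60.11 Tz 0.0209 sd 0.0290 eff7 -0.0113 sd 0.0084 F [-0.1 -1.4  4.9]
```

{"method": "step_arm", "body": {
  "steps": [
    {"jaw": -1, "x": 0, "y": 0, "z": 0, "ax": 0, "ay": 0, "az": 3},
    {"jaw": -1, "x": 0, "y": 0, "z": 0, "ax": 0, "ay": 0, "az": 5},
    {"jaw": -1, "x": 0, "y": 0, "z": 0, "ax": 0, "ay": 0, "az": 5},
    {"jaw": -1, "x": 0, "y": 0, "z": 0, "ax": 0, "ay": 0, "az": 5},
    {"jaw": -1, "x": 0, "y": 0, "z": 0, "ax": 0, "ay": 0, "az": 5},
    {"jaw": -1, "x": 0, "y": 0, "z": 0, "ax": 0, "ay": 0, "az": 5},
    {"jaw": -1, "x": 0, "y": 0, "z": 0, "ax": 0, "ay": 0, "az": 4},
    {"jaw": -1, "x": 0, "y": 0, "z": 0, "ax": 0, "ay": 0, "az": 3},
    {"jaw": -1, "x": 0, "y": 0, "z": 0, "ax": 0, "ay": 0, "az": 1},
    {"jaw": -1, "x": 0, "y": 0, "z": 0, "ax": 0, "ay": 0, "az": 1},
    {"jaw": -1, "x": 0, "y": 0, "z": 0, "ax": 0, "ay": 0, "az": 0},
    {"jaw": -1, "x": 0, "y": 0, "z": 0, "ax": 0, "ay": 0, "az": 0}
  ]
}}

```text
clock: 14.15
position: [0.5248, 0.0307, 0.1101]
eef_rot: [3.077, 0.629, 0.002]
force: [-0.0, -1.8, 5.9]
opening: 0.0134
finger_force: 28.6
```

{"method": "step_arm", "body": {
  "steps": [
    {"jaw": 0.2, "x": 0, "y": 0, "z": 0, "ax": 0, "ay": 0, "az": 0},
    {"jaw": 0.2, "x": 0, "y": 0, "z": 0, "ax": 0, "ay": 0, "az": 0},
    {"jaw": 0.2, "x": 0, "y": 0, "z": 0, "ax": 0, "ay": 0, "az": 0},
    {"jaw": 0.2, "x": 0, "y": 0, "z": 0, "ax": 0, "ay": 0, "az": 0},
    {"jaw": 0.2, "x": 0, "y": 0, "z": -2, "ax": 0, "ay": 0, "az": 0},
    {"jaw": 0.2, "x": 0, "y": 0, "z": -4, "ax": 0, "ay": 0, "az": 0},
    {"jaw": 0.2, "x": 0, "y": 0, "z": -2, "ax": 0, "ay": 0, "az": 0},
    {"jaw": 0.2, "x": 0, "y": 0, "z": 0, "ax": 0, "ay": 0, "az": 0}
  ]
}}

```text
clock: 14.95
position: [0.5263, 0.0314, 0.1925]
eef_rot: [3.076, 0.63, 0.009]
force: [0.0, 1.1, -0.4]
opening: 0.0512
finger_force: 0.0
```

```bash
python3 - <<'E'
from h import *
st([.4815,-.0972,.19])
p,d=vision.camera("scene"); cv2.imwrite("pics/scene2.png",cv2.resize(p[150:300,200:400,::-1],None,fx=3,fy=3))
P=cloud("scene",d)[180:300,215:390].reshape(-1,3)
hi=P[(P[:,2]>.106)&(P[:,2]<.128)&(np.hypot(P[:,0]-.5244,P[:,1]-.031)<.035)]
print(len(hi),cv2.minAreaRect(hi[:,:2].astype(np.float32)))
E
```

```text
t 14.95 p [0.5263 0.0314 0.1925] yaw 23.15 zax [ 0.006 -0.001 -1.   ] F [ 0.01  1.08 -0.38] T [ 0.023 -0.     0.002] op 0.0512 ff 0.0 q7 -1.36
tool-axis shift cm [-9.18 10.06  0.23]
268 ((0.5245568156242371, 0.03227042406797409), (0.044474054127931595, 0.01573825255036354), 23.80610466003418)
```

View pics/scene2.png

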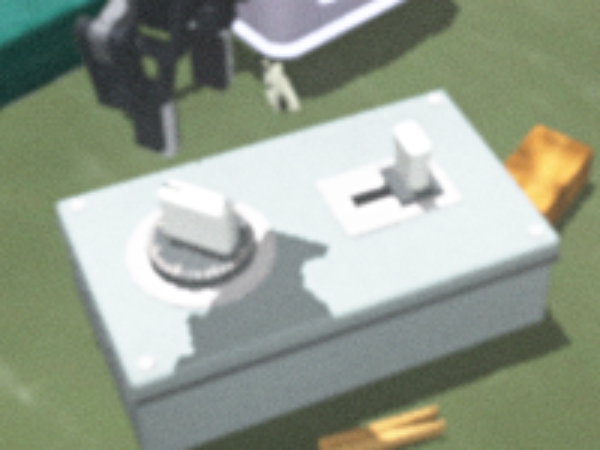

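The scene view shows the dial bar turned to about 24° world yaw, with the pointer at crop pixel (170,185), which is roughly touch + 36°. The bolt knob at (410,155) is still locked and free to reach. I'll move over the bolt knob.

{"method": "step_arm", "body": {
  "steps": [
    {"jaw": 0.2, "x": -2.3, "y": 2.5, "z": 0, "ax": 0, "ay": 0, "az": 0},
    {"jaw": 0.2, "x": -2.3, "y": 2.5, "z": 0, "ax": 0, "ay": 0, "az": 0},
    {"jaw": 0.2, "x": -2.3, "y": 2.5, "z": 0, "ax": 0, "ay": 0, "az": 0},
    {"jaw": 0.2, "x": -2.3, "y": 2.5, "z": 0, "ax": 0, "ay": 0, "az": 0},
    {"jaw": 0.2, "x": 0, "y": 0, "z": 0, "ax": 0, "ay": 0, "az": 8},
    {"jaw": 0.2, "x": 0, "y": 0, "z": 0, "ax": 0, "ay": 0, "az": 8},
    {"jaw": 0.2, "x": 0, "y": 0, "z": 0, "ax": 0, "ay": 0, "az": 8},
    {"jaw": 0.2, "x": 0, "y": 0, "z": 0, "ax": 0, "ay": 0, "az": 8},
    {"jaw": 0.2, "x": 0, "y": 0, "z": 0, "ax": 0, "ay": 0, "az": 8},
    {"jaw": 0.2, "x": 0, "y": 0, "z": 0, "ax": 0, "ay": 0, "az": 1.5},
    {"jaw": 0.2, "x": 0, "y": 0, "z": 0, "ax": 0, "ay": 0, "az": 0},
    {"jaw": 0.2, "x": 0, "y": 0, "z": 0, "ax": 0, "ay": 0, "az": 0}
  ]
}}

```text
clock: 16.2
position: [0.4786, -0.097, 0.1887]
eef_rot: [-3.102, 0.498, 0.002]
force: [-0.2, 0.2, 0.6]
opening: 0.051
finger_force: 0.0
```

```bash
python3 -c "
from h import *
st([.4815,-.0972,.107])"
```

```text
t 16.2 p [ 0.4786 -0.097   0.1887] yaw -18.23 zax [-0.001  0.    -1.   ] F [-0.23  0.22  0.62] T [-0.031 -0.021 -0.021] op 0.051 ff 0.0 q7 -1.76
tool-axis shift cm [ 0.29 -0.07  8.17]
```

{"method": "step_arm", "body": {
  "steps": [
    {"jaw": 0.2, "x": 0.3, "y": -0.1, "z": 2, "ax": 0, "ay": 0, "az": 0},
    {"jaw": 0.2, "x": 0, "y": 0, "z": 3, "ax": 0, "ay": 0, "az": 0},
    {"jaw": 0.2, "x": 0, "y": 0, "z": 2, "ax": 0, "ay": 0, "az": 0},
    {"jaw": 0.2, "x": 0, "y": 0, "z": 1, "ax": 0, "ay": 0, "az": 0},
    {"jaw": 0.2, "x": 0, "y": 0, "z": 0, "ax": 0, "ay": 0, "az": 0},
    {"jaw": -0.3, "x": 0, "y": 0, "z": 0, "ax": 0, "ay": 0, "az": 0},
    {"jaw": -0.5, "x": 0, "y": 0, "z": 0, "ax": 0, "ay": 0, "az": 0},
    {"jaw": -1, "x": 0, "y": 0, "z": 0, "ax": 0, "ay": 0, "az": 0},
    {"jaw": -1, "x": 0, "y": 0, "z": 0, "ax": 0, "ay": 0, "az": 0},
    {"jaw": -1, "x": 0, "y": 0, "z": 0, "ax": 0, "ay": 0, "az": 0},
    {"jaw": -1, "x": 0, "y": 0, "z": 0, "ax": 0, "ay": 0, "az": 0}
  ]
}}

```text
clock: 17.3
position: [0.483, -0.0973, 0.1105]
eef_rot: [3.101, -0.501, 0.003]
force: [-1.5, 0.5, 6.7]
opening: 0.0133
finger_force: 28.7
```

```bash
python3 -c "
from h import *
st([.4815,-.0972,.107])"
```

```text
t 17.3 p [ 0.483  -0.0973  0.1105] yaw -18.36 zax [ 0.002 -0.001 -1.   ] F [-1.52  0.5   6.68] T [ 0.077  0.113 -0.019] op 0.0133 ff 28.7 q7 -1.82
tool-axis shift cm [-0.14  0.04  0.35]
```

{"method": "step_arm", "body": {
  "steps": [
    {"jaw": -1, "x": 0, "y": -0.4, "z": 0, "ax": 0, "ay": 0, "az": 0},
    {"jaw": -1, "x": 0, "y": -0.4, "z": 0, "ax": 0, "ay": 0, "az": 0},
    {"jaw": -1, "x": 0, "y": -0.3, "z": 0, "ax": 0, "ay": 0, "az": 0},
    {"jaw": -1, "x": 0, "y": -0.2, "z": 0, "ax": 0, "ay": 0, "az": 0}
  ]
}}

```text
clock: 17.7
position: [0.4869, -0.0857, 0.1105]
eef_rot: [3.1, -0.502, 0.003]
force: [-1.5, -1.3, 6.9]
opening: 0.0137
finger_force: 28.9
```

```bash
python3 -c "
from h import *
st([.4815,-.0972,.107])"
```

```text
t 17.7 p [ 0.4869 -0.0857  0.1105] yaw -18.38 zax [ 0.002 -0.002 -1.   ] F [-1.55 -1.28  6.94] T [-0.401  0.291 -0.054] op 0.0137 ff 28.9 q7 -1.85
tool-axis shift cm [-0.15  1.27  0.35]
```

Travel is about 12.3 mm with only friction force, so it isn't blocked. I'll continue.

{"method": "step_arm", "body": {
  "steps": [
    {"jaw": -1, "x": 0, "y": -0.3, "z": 0, "ax": 0, "ay": 0, "az": 0},
    {"jaw": -1, "x": 0, "y": -0.3, "z": 0, "ax": 0, "ay": 0, "az": 0}
  ]
}}

```text
clock: 17.9
position: [0.4887, -0.0801, 0.1105]
eef_rot: [3.099, -0.502, 0.003]
force: [-1.8, -1.7, 6.9]
opening: 0.0135
finger_force: 28.9
```

{"method": "step_arm", "body": {
  "steps": [
    {"jaw": -1, "x": 0, "y": -0.3, "z": 0, "ax": 0, "ay": 0, "az": 0},
    {"jaw": -1, "x": 0, "y": -0.3, "z": 0, "ax": 0, "ay": 0, "az": 0},
    {"jaw": -1, "x": 0, "y": -0.3, "z": 0, "ax": 0, "ay": 0, "az": 0}
  ]
}}

```text
clock: 18.2
position: [0.4916, -0.0715, 0.1105]
eef_rot: [3.099, -0.502, 0.003]
force: [-1.7, -2.3, 6.8]
opening: 0.0132
finger_force: 28.9
```

{"method": "step_arm", "body": {
  "steps": [
    {"jaw": -1, "x": 0, "y": -0.2, "z": 0, "ax": 0, "ay": 0, "az": 0},
    {"jaw": -1, "x": 0, "y": 0, "z": 0, "ax": 0, "ay": 0, "az": 0}
  ]
}}

```text
clock: 18.4
position: [0.4924, -0.0692, 0.1105]
eef_rot: [3.1, -0.501, 0.003]
force: [-0.4, -1.1, 6.6]
opening: 0.0135
finger_force: 28.8
```

```bash
python3 -c "
from h import *
st([.4830,-.0973,.1105])"
```

```text
t 18.4 p [ 0.4924 -0.0692  0.1105] yaw -18.36 zax [ 0.002 -0.002 -1.   ] F [-0.36 -1.1   6.6 ] T [-0.181  0.222 -0.007] op 0.0135 ff 28.8 q7 -1.89
tool-axis shift cm [-0.    2.97  0.  ]
```

{"method": "step_arm", "body": {
  "steps": [
    {"jaw": -1, "x": 0, "y": -0.1, "z": 0, "ax": 0, "ay": 0, "az": 0},
    {"jaw": -1, "x": 0, "y": 0, "z": 0, "ax": 0, "ay": 0, "az": 0},
    {"jaw": -1, "x": 0, "y": 0, "z": 0, "ax": 0, "ay": 0, "az": 0},
    {"jaw": -0.3, "x": 0, "y": 0, "z": 0, "ax": 0, "ay": 0, "az": 0},
    {"jaw": 0, "x": 0, "y": 0, "z": 0, "ax": 0, "ay": 0, "az": 0},
    {"jaw": 0, "x": 0, "y": 0, "z": 0, "ax": 0, "ay": 0, "az": 0},
    {"jaw": 0, "x": 0, "y": 0, "z": 0, "ax": 0, "ay": 0, "az": 0},
    {"jaw": 0, "x": 0, "y": 0, "z": -2, "ax": 0, "ay": 0, "az": 0},
    {"jaw": 0, "x": 0, "y": 0, "z": -4, "ax": 0, "ay": 0, "az": 0},
    {"jaw": 0, "x": 0, "y": 0, "z": -4, "ax": 0, "ay": 0, "az": 0},
    {"jaw": 0, "x": 0, "y": 0, "z": 0, "ax": 0, "ay": 0, "az": 0},
    {"jaw": 0, "x": 0, "y": 0, "z": 0, "ax": 0, "ay": 0, "az": 0}
  ]
}}

```text
clock: 19.6
position: [0.4924, -0.0677, 0.21]
eef_rot: [3.101, -0.501, 0.003]
force: [-0.7, 0.1, -0.9]
opening: 0.0428
finger_force: 0.0
```

```bash
python3 - <<'E'
from h import *
st()
p,d=vision.camera("scene"); cv2.imwrite("pics/scene3.png",cv2.resize(p[150:300,200:400,::-1],None,fx=3,fy=3))
P=cloud("scene",d)[180:300,215:390].reshape(-1,3)
hi=P[(P[:,2]>.106)&(P[:,2]<.124)&(np.hypot(P[:,0]-.4915,P[:,1]+.068)<.035)]
r=cv2.minAreaRect(hi[:,:2].astype(np.float32)); print(len(hi),r,"travel",np.hypot(r[0][0]-.4820,r[0][1]+.0963))
E
```

```text
t 19.6 p [ 0.4924 -0.0677  0.21  ] yaw -18.36 zax [ 0.002 -0.001 -1.   ] F [-0.69  0.14 -0.92] T [-0.026  0.028  0.007] op 0.0428 ff 0.0 q7 -1.83
109 ((0.4913106858730316, -0.06697272509336472), (0.013378618285059929, 0.025199688971042633), 73.32998657226562) travel 0.030769756659350268
```

View pics/scene3.png

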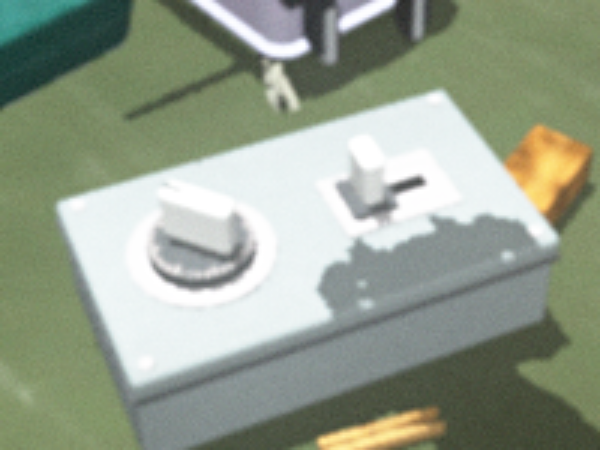

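The picture shows the knob at the dial end of its slot (365,175), about 30 mm across. The gripper is clear above it, and the wood block and peg haven't moved. I'm handing it in.

```bash
python3 -c "
from bench import close_job
print(close_job())"
```

```text
the job is handed in; nothing more can be done
None
```

The safe is unlocked: the bolt stands about 30 mm across (by camera), the gripper is clear, the block and peg look unmoved (the jar lid wasn't checked at the end), and the job was handed in at about 20 s; no verdict was returned.

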